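Gauge the red knob in the bench caliper

ROBOT

A 6-joint arm with a two-finger parallel gripper is mounted at the origin on a cart in front of the work surface, level with it; the furniture and walls round the work are solid. World frame = base frame: x ahead of the robot, y to its left, z up, the work surface at z = 0. Lengths are in mm, angles in rad, forces in N, time in s.
With the tool pointing down it reaches from about 350 to 775 mm from the base axis. Payload 7.3 kg.
Tool frame: the origin (TCP) lies midway between the tips of the shut fingers; the grasp point (between the pads) lies 19 mm behind it; z points along the fingers, y is the line along which they close (so a half turn about z gives the same grasp; the last joint's range is limited). The gripper opens to 92 mm and grips with 3 to 60 N. Pads are 19 mm wide; open, the fingers measure 130 mm over their backs; the gripper's body (75 mm by 190 mm) begins 47 mm behind the grasp point.
Start: joints at [-1.419, 0.342, 1.524, -0, 1.275, -0.146], TCP at [154.067, -501.908, 193.441] pointing down, gripper open.
Joint ranges: [-2.53, 2.53], [-0.77, 2.02], [0.04, 2.7], [-1, 4.14], [0.28, 2.66], [-3.11, 3.11]. Speed limits (rad/s): [2.57, 2.57, 3.14, 3.14, 3.14, 3.14].

INTERFACE

Orientations are given as [roll, pitch, yaw] about the fixed x, y, z axes, in that order (R = Rz(yaw) Ry(pitch) Rx(roll)).
In Python, from plant import bot gives the robot as it stands.
- The arm moves only by the tool jog_arm, never from a script. Its arguments are lists of equal length, an entry for each row: "dp": the shift along the tool's x, y, z in m, a list of three; "twist": the turn about the tool's z in degrees. A call has 1 to 10 rows; each row shifts and turns the commanded pose from where the row before left it, along the tool's axes as they then stand; what a row does not reach is not made up. A row lasts 1/8 s, in which the tool goes at most 62.5 mm and 10.7 degrees, less where a joint would pass 70% of its speed; a pose out of reach is approached as far as the arm can. A call is refused whole if a number of a shift passes 0.0625 or a number of a turn 10.7, either way. A call with a gripper value outside its range is refused whole. "jaw" is the finger opening in m, from 0 to 0.0918, set as the call begins (left out, the last holds). The fingers move at their own pace and stop on an object; the grip force is fixed at half the most. Time passes only in rows, so rows that do not move let the fingers close. It gives the time, the measured TCP pose, the force, the opening and the grip force at its end, in the units of the state.
- bot.get_obs(): the state, without advancing time (a new reading comes with each control period).
- bot.capture(name): name is "scene" or "top" or "wrist"; returns the picture (480x640x3 uint8, blue, green, red); there is no depth.
- bot.camera_params(name): a dict with "fx", "fy", "cx", "cy" (pixels), "k1" (the pictures are not rectified: a ray, as slopes to the right and down, at radius r is drawn at 1 + k1 r^2 times it, then the intrinsics apply), "R" (3x3) and "t" (3): a world point X has camera coordinates R X + t. Camera axes: x right, y down, z forward; pixel columns grow to the right and rows downward; lengths in mm; the calibration is good to about 2 mm. A picture is of the moment at which its call begins: read the wrist's pose just before it. camera_params takes no time and is no camera call; for the wrist camera it gives the pose at the moment of the call.
- bot.close_job(): hands the job in; it is judged then, once.
Trained networks look in the newest picture that a camera, given by its name, has taken for a name from the list of things; names that differ only in an ending like _2 or _b are one class to them, and where a whole thing is asked for, a point or a joint stands for the part that bears it (a point fixed in the world has none). Each returns a list of dicts, best first, with "confidence" (0 to 1); they miss things now and then, are a little off and sometimes report something else, mostly with a low value. They report only what shows in the picture. A call takes as long as a camera call. They do not tell look-alikes from the thing itself.
- bot.find_in(camera, label): "bbox" ([centre column, centre row, width, height] in pixels, round what is visible of it).
- bot.masks_of(camera, label): "pixels" (480x640 bool, what is visible of it) and "bbox" ([centre column, centre row, width, height] in pixels, round what is visible of it).
The state is a dict: "time": time; "joint_positions": joint angles; "dq": joint speeds; "tau": joint torques, N m; "tool_pos": TCP position; "tcp_rot": TCP orientation; "contact_force": force on the tool from outside, world axes, zero at the start; "moment": the same for the moment, N m; "grip_width": finger opening in mm; "finger_force": force on a finger pad.
Only numpy, scipy, OpenCV 4.12 (cv2) and the standard library are available. Lean on these libraries where they do the work, as an engineer would, in place of code of your own. Each camera call takes 0.05 s, during which the arm holds its last target. There are 200 camera calls.

TASK

Measure the red spare knob in the bench caliper: stand it upright on the bench between the open jaws, then slide the orange thumb tab gently along until both jaws bear lightly on the knob, without skewing the moving jaw. Leave the jaws closed on the knob and let go; leave the yellow knob where it is.

Things in the scene. Friction and masses are not known exactly. Their poses are not given: they have to be found in the camera images.
- red_knob: Red moulded knob standing upright, 56 mm high: round body 56 mm across the widest part, and above it a round neck 31 mm across, from 40 to 56 mm height. Grasp the neck from above, fingertips no lower than the shoulder at 40 mm (wider below). 0.09 kg. Origin at the centre of its underside, z up. It starts left or right of the caliper, the yellow knob on the other side.
- yellow_knob: Yellow ball knob with a steel stud, 51 mm across, 61 mm high; the wrong part, to be left alone. Origin at the centre of its underside.
- caliper: Fixed caliper on a blue base, flat; beam along its y, centred at x = +56 mm (nothing but the jaws lies before x = +38 mm). Two steel jaws point to the robot (-x), tips at x = -28 mm, z 9 to 27 mm. Origin: bench level under the face of the fixed jaw (left one, +y end); fixed face y = 0, moving face y = -(joint carriage). The knob stands on the bench, centre at x = 0, midway between the faces.
- carriage (a joint): Opening between the two jaw faces in m: 0 with the jaws shut, growing as the black carriage slides along the caliper's -y; up to 0.13. Starts open by 0.09 to 0.115. Sliding friction about 2 N; it stays where it is left. It reads 0.052 to 0.056 when both jaws touch the red knob; a light further push of 2 to 3 mm makes sure of contact.
- moving_jaw: Moving steel jaw, 10 mm thick, 80 mm long. Origin at bench level under its pivot on the beam's centre line, in the plane of its measuring face; axes parallel to the caliper's while square. It pivots on the carriage about the vertical against a spring (3.5 N m/rad): square in light contact, skewed 10 degrees when pressed about 10 mm (11 N) past contact.
- thumb_tab (a point): Top centre of the upright orange thumb tab on the black carriage, 60 mm above the bench. Tab 12 mm thick along the sliding direction (caliper y), 24 mm across, 32 mm tall above the carriage (top at 28 mm). It lies 40 mm behind the moving jaw's face (-y side). Pinch it from above, or push it, toward the caliper's +y to close the jaws.
Mind the look-alikes: they are no part of the job. What is shaped like the red_knob but blue, turquoise or white is not meant.

How it is judged (in metres and radians):
On the way, in this order (a step that is already met when the one before it is completed fails the run):
1. the red knob stands upright on the bench between the open jaws (jaws open by more than 70 mm) (x of red_knob in the frame of caliper between -0.02 and 0.02 m and y of red_knob in the frame of caliper between -0.095 and -0.022 m and height (world z) of red_knob below 0.006 m and angle between red_knob's own z axis and vertical below 0.175 rad and value of joint carriage above 0.07 m), for 0.2 s.
2. the moving jaw presses the red knob lightly (more than 1.5 N) with the jaws closed to less than 58 mm (contact force between red_knob and moving_jaw above 1.5 N and value of joint carriage below 0.058 m), for 0.1 s.
At the end, for the whole second after the job is handed in: The red knob is at rest on the bench, upright within 10 degrees, centre within 20 mm of caliper x = 0 and 20 to 35 mm from the fixed jaw face; jaws left 45 to 58 mm open, moving jaw square within 10 degrees; yellow knob moved under 30 mm (x of red_knob in the frame of caliper between -0.02 and 0.02 m and y of red_knob in the frame of caliper between -0.035 and -0.02 m and height (world z) of red_knob below 0.006 m and angle between red_knob's own z axis and vertical below 0.175 rad and value of joint carriage between 0.045 and 0.058 m and angle between the x axis of moving_jaw and the x axis of caliper, either way round below 0.175 rad and linear speed of red_knob below 0.02 m/s and distance of yellow_knob from where it was at the start of the episode below 0.03 m); the robot touches nothing.
It fails at once if the moving jaw is skewed by more than 10 degrees (angle between the x axis of moving_jaw and the x axis of caliper, either way round above 0.175 rad).
It fails at once if the yellow knob is moved by more than 30 mm (distance of yellow_knob from where it was at the start of the episode above 0.03 m).
It also fails if it takes over 51 s, if anything falls off the work surface, if the arm or the gripper's body presses on something with over 40 N, if the wrist force passes 120 N, or if a joint passes its speed limit or range.

## Working session

There is one attempt and no reset: what is moved stays moved. The work goes in short steps, Python scripts to look and compute and a tool call to move; the robot and the scene stay as the last step left them, time stands still between calls to the robot, and variables do not carry over. Pictures are saved under pics/ and viewed, at most 10 in all, crops included, and the job is handed in when it is done.

Besides the shell and the picture viewer there is one more tool, called after "Call:" by a JSON object that holds its "api" and its "payload", one argument or row to a line. jog_arm: Moves the arm, as the interface text tells. Its arguments: {"type":"object","properties":{"dp":{"type":"array"},"twist":{"type":"array"},"jaw":{"type":"number"}},"required":["dp","twist"]}

```bash
mkdir -p pics; cat > h.py <<'E'
import numpy as np, cv2
from plant import bot
def ray(p,u,v):
    K=np.array([[p["fx"],0,p["cx"]],[0,p["fy"],p["cy"]],[0,0,1.]])
    d=np.array([(u-p["cx"])/p["fx"],(v-p["cy"])/p["fy"]]); s=d.copy()
    for _ in range(20): s=d/(1+p["k1"]*(s@s))
    R=np.array(p["R"]);t=np.array(p["t"])
    return -R.T@t, R.T@np.array([s[0],s[1],1])
def at(p,u,v,z):
    o,d=ray(p,u,v); return (o+d*(z-o[2])/d[2])
def proj(p,X):
    c=np.array(p["R"])@np.array(X,float)+np.array(p["t"]); s=c[:2]/c[2]; s=s*(1+p["k1"]*(s@s))
    return np.array([p["fx"]*s[0]+p["cx"],p["fy"]*s[1]+p["cy"]])
E
python3 - <<'E'
from h import *
o=bot.get_obs();print(o)
for n in("scene","top"):
    im=bot.capture(n);cv2.imwrite(f"pics/{n}0.png",im);p=bot.camera_params(n)
    print(n,(-np.array(p["R"]).T@np.array(p["t"])).round())
    for l in("red_knob","yellow_knob","caliper","moving_jaw","thumb_tab"):
        for r in bot.find_in(n,l)[:4]:
            b=r["bbox"];print(l,round(r["confidence"],2),np.round(b),at(p,b[0],b[1],30 if l!="thumb_tab" else 60).round())
E
```

```text
{'time': 0.0, 'joint_positions': array([-1.41897280e+00,  3.42729498e-01,  1.52500774e+00, -2.94278061e-05,
        1.27534902e+00, -1.46020318e-01]), 'dq': array([-4.88934327e-04, -4.55553691e-04, -1.15014437e-04, -4.00033144e-05,
       -9.84481005e-04,  9.37389841e-04]), 'tau': array([ 7.28855812e-04, -4.31244242e+01, -2.44217867e+01,  7.19269621e-02,
        5.60423511e-02, -1.24632584e-04]), 'tool_pos': array([ 154.0008604 , -501.44670331,  192.74470063]), 'tcp_rot': array([-3.14011085e+00, -1.89481361e-04,  2.97852299e-01]), 'contact_force': array([-0.68321345, -0.74988991,  0.61345318]), 'moment': array([ 0.03958552,  0.00726188, -0.01085215]), 'finger_force': 0.0, 'grip_width': 91.53487901355571}
scene [-63. 724. 915.]
red_knob 0.96 [378. 204.  25.  23.] [ 538. -240.   30.]
red_knob 0.65 [418. 213.  22.  25.] [ 436. -275.   30.]
red_knob 0.65 [361. 230.  21.  22.] [ 509. -127.   30.]
red_knob 0.63 [352. 257.  25.  27.] [468. -37.  30.]
yellow_knob 0.72 [263. 353.  28.  25.] [437. 292.  30.]
caliper 0.64 [298. 244.  90.  66.] [595.  10.  30.]
moving_jaw 0.76 [313. 242.  23.  24.] [572. -19.  30.]
thumb_tab 0.87 [314. 233.  33.  41.] [568. -18.  60.]
thumb_tab 0.5 [299. 243.  92.  71.] [573.  30.  60.]
top [ 476.  -18. 1132.]
red_knob 0.98 [414. 236.  22.  20.] [ 537. -245.   30.]
red_knob 0.96 [432. 281.  29.  27.] [ 436. -284.   30.]
red_knob 0.93 [328. 264.  23.  24.] [476. -46.  30.]
red_knob 0.71 [329. 216.  22.  38.] [585. -51.  30.]
yellow_knob 0.61 [179. 278.  23.  24.] [444. 293.  30.]
caliper 0.83 [322. 214. 112.  54.] [590. -34.  30.]
moving_jaw 0.62 [319. 221.   8.  38.] [574. -26.  30.]
thumb_tab 0.89 [328. 218.  27.  41.] [577. -47.  60.]
```

View pics/top0.png

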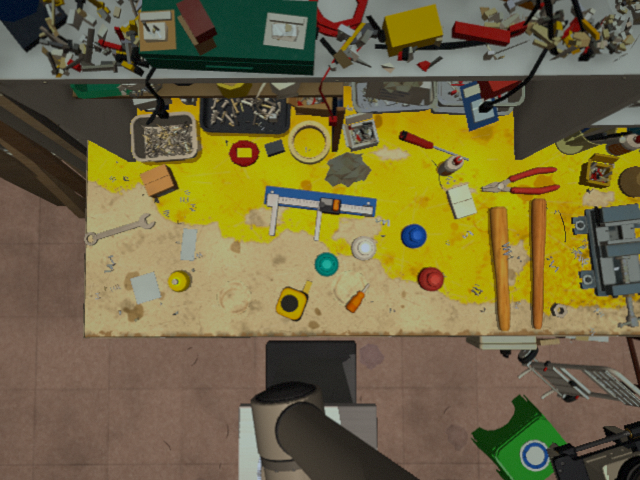

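View pics/scene0.png

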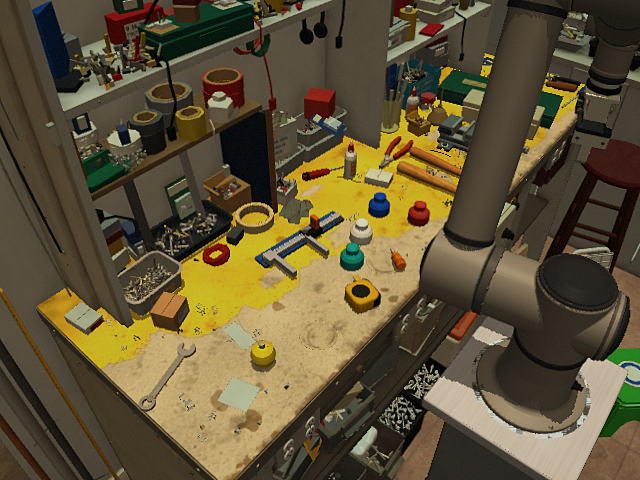

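The top view shows the red knob at (431,279), about world (436,-284). The yellow one is at (179,281), and the caliper runs from (267,195) to (376,208) with its jaws pointing down in the picture. The blue, white and turquoise knobs are decoys. I'll move above the red knob next.

Call:
{"api": "jog_arm", "payload": {
  "dp": [
    [0.0417, -0.0157, 0],
    [0.0417, -0.0157, 0],
    [0.0417, -0.0157, 0],
    [0.0417, -0.0157, 0],
    [0.0417, -0.0157, 0],
    [0.0417, -0.0157, 0],
    [0.0417, -0.0157, 0],
    [0.0417, -0.0157, 0],
    [0, 0, 0],
    [0, 0, 0]
  ],
  "twist": [0, 0, 0, 0, 0, 0, 0, 0, 0, 0]
}}

```text
time: 1.85
tool_pos: [435.8, -284.1, 193.3]
tcp_rot: [3.142, 0.001, 0.298]
contact_force: [-0.8, 0.3, 0.1]
grip_width: 91.8
finger_force: 0.0
```

```bash
python3 - <<'E'
from h import *
o=bot.get_obs();print(o["time"],o["tool_pos"],o["tcp_rot"])
p=bot.camera_params("wrist");im=bot.capture("wrist");cv2.imwrite("pics/w1.png",im)
print((-np.array(p["R"]).T@np.array(p["t"])).round(),np.round(p["R"],2))
for l in("red_knob",):
    for r in bot.masks_of("wrist",l)[:4]:
        b=r["bbox"];print(l,round(r["confidence"],2),np.round(b),at(p,b[0],b[1],30).round(1))
E
```

```text
1.85 [ 435.77691347 -284.08564936  193.30145352] [3.14157766e+00 5.83083406e-04 2.98296542e-01]
[ 506. -262.  384.] [[ 0.29 -0.96 -0.  ]
 [-0.92 -0.28  0.27]
 [-0.26 -0.08 -0.96]]
red_knob 0.82 [326. 208.  58.  59.] [ 444.8 -286.2   30. ]
red_knob 0.79 [76. 90. 87. 68.] [479.2 -50.5  30. ]
red_knob 0.74 [316.  91.  69.  72.] [ 539.4 -247.5   30. ]
red_knob 0.7 [181.  81.  71.  70.] [ 513.2 -135.2   30. ]
```

View pics/w1.png

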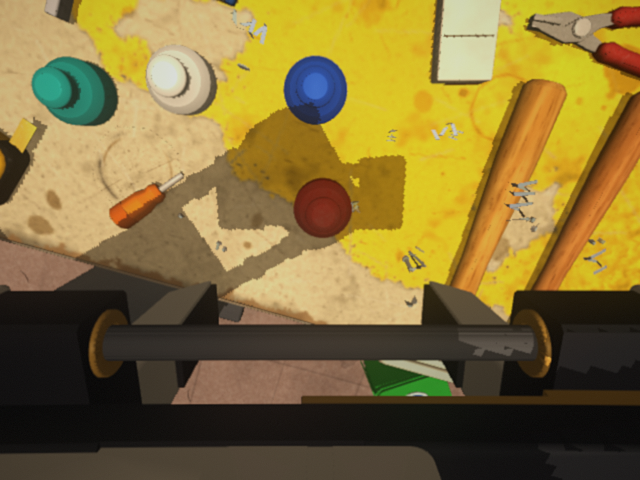

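The wrist view shows the red knob at (323,208), dark under the gripper's shadow. The other knobs are the white, turquoise and blue decoys. I'll segment by colour and fit the silhouette in both cameras.

```bash
cat >> h.py <<'E'
from scipy.optimize import minimize
def redmask(im,c,w=50):
    hsv=cv2.cvtColor(im,cv2.COLOR_BGR2HSV);h,s,v=cv2.split(hsv)
    m=(((h<7)|(h>172))&(s>130)&(v>30)).astype(np.uint8)
    k=np.zeros_like(m);x,y=map(int,c);k[max(0,y-w):y+w,max(0,x-w):x+w]=1
    m=m*k;n,lab,st,_=cv2.connectedComponentsWithStats(m)
    i=1+np.argmax(st[1:,4]);x,y,ww,hh=st[i,:4];return np.array([x-.5,y-.5,x+ww-.5,y+hh-.5])
def kbox(p,x,y):
    a=np.linspace(0,2*np.pi,40);P=[]
    for r,z in((26,0),(28,12),(28,26),(24,38),(15.5,40),(15.5,56)):
        for t in a:P.append(proj(p,[x+r*np.cos(t),y+r*np.sin(t),z]))
    P=np.array(P);return np.r_[P.min(0),P.max(0)]
def fitknob(p,box,x0):
    r=minimize(lambda q:((kbox(p,*q)-box)**2).sum(),x0,method="Nelder-Mead");return r.x,kbox(p,*r.x)-box
E
python3 - <<'E'
from h import *
for n,f,c in(("wrist","w1",(323,208)),("top","top0",(432,280)),("scene","scene0",(418,212))):
    b=redmask(cv2.imread(f"pics/{f}.png"),c,50 if n=="wrist" else 25);print(n,b,*[q.round(1) for q in fitknob(bot.camera_params(n),b,(438,-284))])
# caliper: blue base in top
im=cv2.imread("pics/top0.png");h,s,v=cv2.split(cv2.cvtColor(im,cv2.COLOR_BGR2HSV))
m=((h>100)&(h<125)&(s>120)).astype(np.uint8);m[:175]=0;m[230:]=0;m[:,:250]=0;m[:,390:]=0
pts=np.argwhere(m)[:,::-1].astype(np.float32);p=bot.camera_params("top")
W=np.array([at(p,*q,5)[:2] for q in pts],np.float32);print(len(W),cv2.minAreaRect(W))
E
```

```text
wrist [294.5 179.5 345.5 233.5] [ 441.7 -282.1] [-3.9 -2.7  3.9  3. ]
top [417.5 267.5 442.5 290.5] [ 440.3 -281.7] [-0.6 -0.8  0.5  0.8]
scene [407.5 200.5 428.5 225.5] [ 440.6 -282.8] [-0.7 -1.1  0.7  1. ]
859 ((623.503662109375, -29.8936767578125), (258.6585998535156, 40.81636428833008), 82.91903686523438)
```

The three cameras agree that the knob is at (441,-282). Now the grasp.

Call:
{"api": "jog_arm", "payload": {
  "dp": [
    [0.005, 0, 0.04],
    [0, 0, 0.04],
    [0, 0, 0.04],
    [0, 0, 0.02],
    [0, 0, 0.01],
    [0, 0, 0],
    [0, 0, 0]
  ],
  "twist": [0, 0, 0, 0, 0, 0, 0]
}}

```text
time: 2.82
tool_pos: [441.3, -283.2, 44.4]
tcp_rot: [3.14, -0.001, 0.297]
contact_force: [-0.7, 0.6, 0.2]
grip_width: 91.6
finger_force: 0.0
```

Call:
{"api": "jog_arm", "payload": {
  "dp": [
    [0, 0, 0],
    [0, 0, 0],
    [0, 0, 0],
    [0, 0, 0],
    [0, 0, 0],
    [0, 0, 0]
  ],
  "twist": [0, 0, 0, 0, 0, 0],
  "jaw": 0.02
}}

```text
time: 3.58
tool_pos: [440.9, -282.5, 43.4]
tcp_rot: [3.142, 0.0, 0.298]
contact_force: [-0.3, -0.1, 0.2]
grip_width: 36.5
finger_force: 0.0
```

Call:
{"api": "jog_arm", "payload": {
  "dp": [
    [0, 0, 0],
    [0, 0, 0],
    [0, 0, 0],
    [0, 0, -0.02],
    [0, 0, -0.05],
    [0, 0, -0.05],
    [0, 0, -0.04],
    [0, 0, 0]
  ],
  "twist": [0, 0, 0, 0, 8, 8, 8, 0]
}}

```text
time: 4.58
tool_pos: [442.3, -283.7, 206.8]
tcp_rot: [3.138, -0.006, -0.122]
contact_force: [0.5, 0.1, -0.0]
grip_width: 19.7
finger_force: 0.0
```

```bash
python3 - <<'E'
from h import *
o=bot.get_obs();print(o["time"],o["tool_pos"],o["tcp_rot"],o["grip_width"],o["finger_force"])
im=bot.capture("top");cv2.imwrite("pics/top1.png",im)
p=bot.camera_params("top")
q=cv2.imread("pics/top0.png")[175:255,255:390];q=cv2.resize(q,None,fx=5.5,fy=5.5,interpolation=cv2.INTER_CUBIC);cv2.imwrite("pics/crop0.png",q);print(q.shape)
E
```

```text
4.575 [ 442.29377918 -283.68238551  206.76611493] [ 3.13751214 -0.0059065  -0.12171613] 19.686829261509693 0.0
(440, 742, 3)
```

View pics/crop0.png

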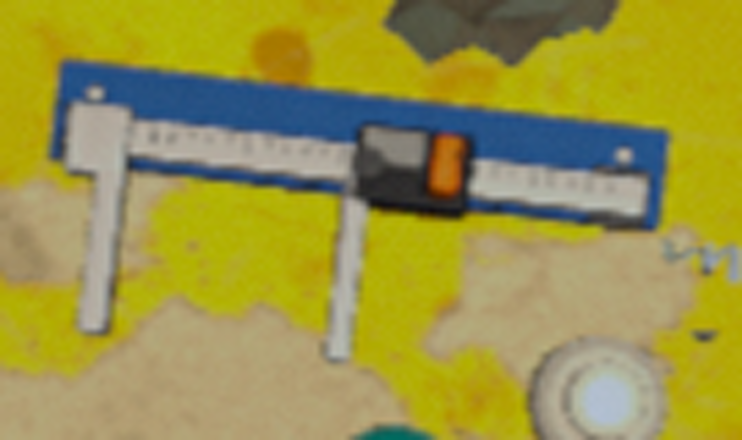

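The fingers closed to 20 mm, so they missed or slipped off. I'll look again.

```bash
python3 - <<'E'
from h import *
p=bot.camera_params("wrist");im=bot.capture("wrist");cv2.imwrite("pics/w2.png",im)
t=cv2.imread("pics/top1.png")
cv2.imwrite("pics/both.png",np.vstack([cv2.resize(im,(560,420))[:, :],cv2.resize(t[190:320,300:640][:, :],None,fx=560/340,fy=560/340)[:180]]))
for b in bot.masks_of("wrist","red_knob"): print(np.round(b["bbox"]),b["confidence"])
E
```

```text
[325. 211.  55.  59.] 0.72
[269. 112.  62.  64.] 0.72
```

View pics/both.png

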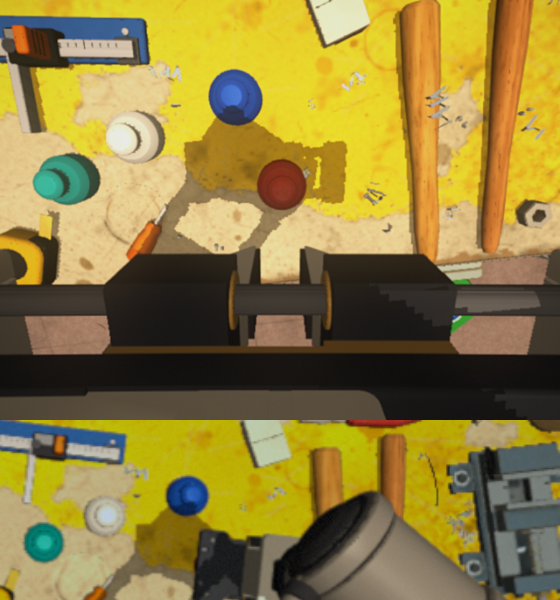

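The knob still stands, now at wrist pixel (322,211), and the fingers are empty. I'll measure again from this pose.

```bash
python3 - <<'E'
from h import *
o=bot.get_obs();p=bot.camera_params("wrist");tp=o["tool_pos"]
im=bot.capture("wrist");b=redmask(im,(323,211),50);print(b,*[q.round(1) for q in fitknob(p,b,(438,-284))])
print("tcp px",proj(p,tp), "knob top px",proj(p,[441,-282,56]),proj(p,[441,-282,0]))
im1=cv2.imread("pics/w1.png")
for i,n in((im1,"a"),(im,"b")): cv2.imwrite(f"pics/k{n}.png",cv2.resize(i[160:250,270:380],None,fx=4,fy=4,interpolation=cv2.INTER_CUBIC))
a=cv2.imread("pics/ka.png");c=cv2.imread("pics/kb.png")
s=cv2.resize(cv2.imread("pics/scene0.png")[185:240,385:450],(440,372))
cv2.imwrite("pics/kk.png",cv2.convertScaleAbs(np.hstack([c,s[:360]])[:, :800],alpha=1.8))
E
```

```text
[295.5 183.5 340.5 235.5] [ 442.1 -279.4] [-6.2 -2.9  6.2  3.3]
tcp px [321.27964204 277.42968324] knob top px [320.84355927 218.38881681] [320.79176395 207.07409934]
```

View pics/kk.png

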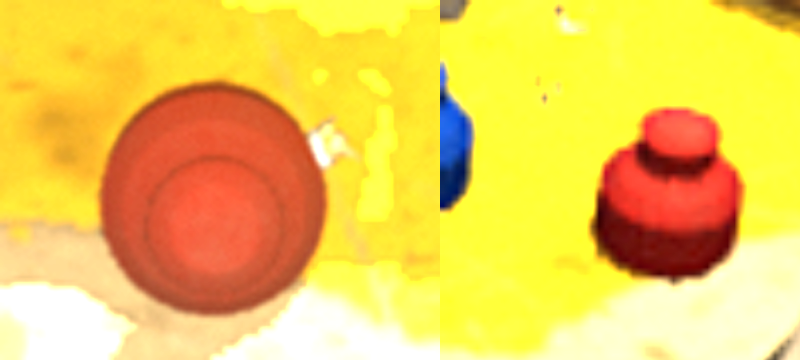

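The neck is centred at pixel (323.7,217), so the position is right to within 3 mm and the knob wasn't moved. The pads likely slipped off. I'll retry slightly lower and check the grip before lifting.

Call:
{"api": "jog_arm", "payload": {
  "dp": [
    [0, 0.002, 0.05],
    [0, 0, 0.05],
    [0, 0, 0.03],
    [0, 0, 0.02],
    [0, 0, 0.01],
    [0, 0, 0],
    [0, 0, 0],
    [0, 0, 0]
  ],
  "twist": [0, 0, 0, 0, 0, 0, 0, 0],
  "jaw": 0.0918
}}

```text
time: 5.78
tool_pos: [441.1, -284.8, 44.2]
tcp_rot: [3.141, -0.001, -0.121]
contact_force: [-0.4, -0.1, 0.8]
grip_width: 91.0
finger_force: 0.0
```

Call:
{"api": "jog_arm", "payload": {
  "dp": [
    [0, 0, 0],
    [0, 0, 0]
  ],
  "twist": [0, 0]
}}

```text
time: 6.02
tool_pos: [440.8, -284.6, 43.7]
tcp_rot: [3.141, -0.001, -0.121]
contact_force: [-0.1, 0.6, -0.7]
grip_width: 91.9
finger_force: 0.0
```

Call:
{"api": "jog_arm", "payload": {
  "dp": [
    [0, 0, 0.0022],
    [0, 0, 0],
    [0, 0, 0],
    [0, 0, 0],
    [0, 0, 0],
    [0, 0, 0],
    [0, 0, 0],
    [0, 0, 0],
    [0, 0, 0]
  ],
  "twist": [0, 0, 0, 0, 0, 0, 0, 0, 0],
  "jaw": 0.0
}}

```text
time: 7.15
tool_pos: [440.7, -284.5, 41.2]
tcp_rot: [3.141, -0.0, -0.121]
contact_force: [-1.4, -0.4, 0.9]
grip_width: 6.5
finger_force: 0.0
```

```bash
python3 - <<'E'
from h import *
o=bot.get_obs();p=bot.camera_params("wrist");tp=o["tool_pos"];print(tp,o["grip_width"],(-np.array(p["R"]).T@np.array(p["t"])).round())
im=bot.capture("wrist");print(proj(p,tp),proj(p,[441,-284.5,56]))
s=bot.capture("scene");t=bot.capture("top")
a=cv2.convertScaleAbs(im,alpha=1.6)[100:400]
c=cv2.resize(s[170:250,360:470],(440,300));d=cv2.resize(t[240:300,400:460],(300,300))
v=np.zeros((600,800,3),np.uint8);v[:300,:640]=a;v[300:,:440]=c;v[300:,440:740]=d
cv2.imwrite("pics/x1.png",v)
E
```

```text
[ 440.67430395 -284.49596021   41.22220547] 6.488661982204957 [ 513. -293.  232.]
[321.26087249 277.4260647 ] [321.28622828 287.49198113]
```

View pics/x1.png

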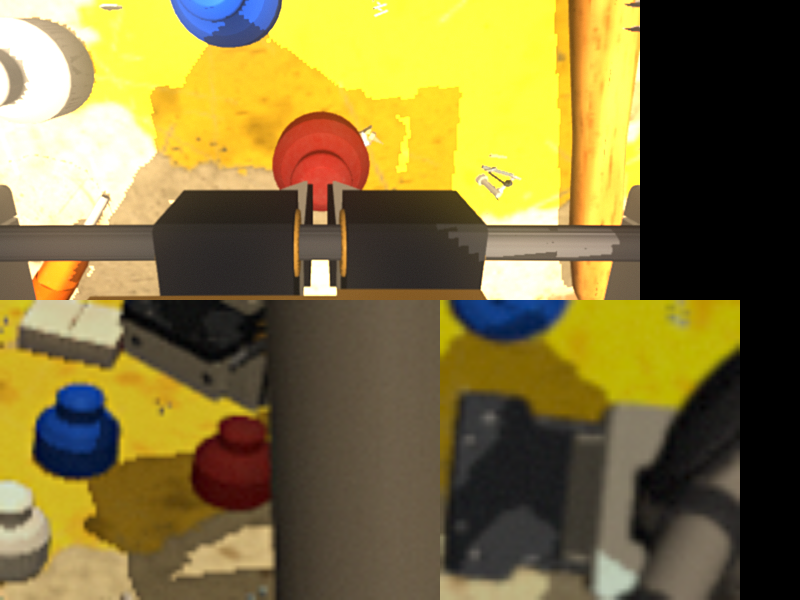

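```bash
python3 - <<'E'
from h import *
o=bot.get_obs();tp=o["tool_pos"];ya=o["tcp_rot"][2];X=np.array([np.cos(ya),np.sin(ya),0]);Y=np.array([np.sin(ya),-np.cos(ya),0]);Z=np.array([0,0,1])
for n in("scene","top","wrist"):
    p=bot.camera_params(n);print(n,"fov",p["fx"],p["k1"])
    print(" tcp",proj(p,tp).round(),"tip front",proj(p,tp+9.5*X).round(),"tip back",proj(p,tp-9.5*X).round(),"finger z66",proj(p,tp+66*Z).round())
    print(" body corners",[tuple(proj(p,tp+66*Z+sx*37*X+sy*95*Y).round()) for sx in(-1,1) for sy in (-1,1)],[tuple(proj(p,tp+120*Z+sx*37*X+sy*95*Y).round()) for sx in(-1,1) for sy in (-1,1)])
    print(" knob foot/top",proj(p,[441,-284,0]).round(),proj(p,[441,-284,56]).round(), "neck far",proj(p,[456.5,-284,56]).round(),"body far",proj(p,[469,-284,15]).round(),"bodyL",proj(p,[441,-256,20]).round())
E
```

```text
scene fov 549.4729383499816 -0.09124658225534958
 tcp [419. 207.] tip front [416. 206.] tip back [422. 209.] finger z66 [423. 187.]
 body corners [(np.float64(410.0), np.float64(210.0)), (np.float64(457.0), np.float64(178.0)), (np.float64(386.0), np.float64(196.0)), (np.float64(434.0), np.float64(166.0))] [(np.float64(412.0), np.float64(191.0)), (np.float64(461.0), np.float64(160.0)), (np.float64(388.0), np.float64(178.0)), (np.float64(437.0), np.float64(148.0))]
 knob foot/top [417. 220.] [420. 203.] neck far [415. 200.] body far [409. 211.] bodyL [412. 219.]
top fov 481.9837447641515 0.007661965790253661
 tcp [434. 279.] tip front [434. 275.] tip back [433. 283.] finger z66 [441. 280.]
 body corners [(np.float64(395.0), np.float64(292.0)), (np.float64(484.0), np.float64(303.0)), (np.float64(398.0), np.float64(257.0)), (np.float64(488.0), np.float64(268.0))] [(np.float64(399.0), np.float64(294.0)), (np.float64(494.0), np.float64(305.0)), (np.float64(403.0), np.float64(257.0)), (np.float64(498.0), np.float64(268.0))]
 knob foot/top [429. 278.] [435. 279.] neck far [435. 272.] body far [430. 266.] bodyL [419. 279.]
wrist fov 381.6431210189386 0.016969269940085976
 tcp [321. 277.] tip front [321. 260.] tip back [321. 294.] finger z66 [322. 342.]
 body corners [(np.float64(77.0), np.float64(428.0)), (np.float64(566.0), np.float64(428.0)), (np.float64(40.0), np.float64(244.0)), (np.float64(604.0), np.float64(245.0))] [(np.float64(-59.0), np.float64(590.0)), (np.float64(705.0), np.float64(591.0)), (np.float64(-154.0), np.float64(319.0)), (np.float64(802.0), np.float64(320.0))]
 knob foot/top [320. 254.] [320. 288.] neck far [316. 258.] body far [314. 216.] bodyL [273. 269.]
```

The closed fingers show their front tip at wrist row 283 where row 260 is predicted. The spacing when open (209 px for 91.5 mm) also puts the tips about 28 mm higher than the reported TCP. So the fingers were closing above the neck. I'll open and go 25 mm lower. Closing there is a safe test: 31 mm means the neck, 56 mm means the body.

Call:
{"api": "jog_arm", "payload": {
  "dp": [
    [0, 0, 0],
    [0, 0, 0],
    [0, 0, 0],
    [0, 0, 0],
    [0, 0, 0],
    [0, 0, 0],
    [0, 0, 0],
    [0, 0, 0],
    [0, 0, 0]
  ],
  "twist": [0, 0, 0, 0, 0, 0, 0, 0, 0],
  "jaw": 0.0918
}}

```text
time: 8.43
tool_pos: [440.7, -284.5, 41.2]
tcp_rot: [3.142, -0.0, -0.121]
contact_force: [0.3, -0.3, -0.9]
grip_width: 85.8
finger_force: 0.0
```

Call:
{"api": "jog_arm", "payload": {
  "dp": [
    [0, 0, 0.01],
    [0, 0, 0.01],
    [0, 0, 0.005],
    [0, 0, 0],
    [0, 0, 0]
  ],
  "twist": [0, 0, 0, 0, 0]
}}

```text
time: 9.05
tool_pos: [440.8, -284.6, 16.3]
tcp_rot: [3.141, -0.0, -0.121]
contact_force: [0.0, -0.3, 0.4]
grip_width: 92.1
finger_force: 0.0
```

Call:
{"api": "jog_arm", "payload": {
  "dp": [
    [0, 0, 0],
    [0, 0, 0],
    [0, 0, 0],
    [0, 0, 0],
    [0, 0, 0],
    [0, 0, 0],
    [0, 0, 0],
    [0, 0, 0]
  ],
  "twist": [0, 0, 0, 0, 0, 0, 0, 0],
  "jaw": 0.02
}}

```text
time: 10.05
tool_pos: [440.6, -284.6, 16.2]
tcp_rot: [3.141, 0.0, -0.121]
contact_force: [1.3, 0.4, -0.4]
grip_width: 27.8
finger_force: 30.0
```

It holds with 30 N at 27.8 mm, so the reported TCP really is about 28 mm below the true tips. I'll lift gently and check.

Call:
{"api": "jog_arm", "payload": {
  "dp": [
    [0, 0, -0.005],
    [0, 0, -0.01],
    [0, 0, -0.02],
    [0, 0, -0.03],
    [0, 0, -0.03],
    [0, 0, -0.01],
    [0, 0, 0],
    [0, 0, 0]
  ],
  "twist": [0, 0, 0, 0, 0, 0, 0, 0]
}}

```text
time: 11.05
tool_pos: [440.0, -284.0, 120.1]
tcp_rot: [-3.14, 0.002, -0.121]
contact_force: [0.2, -0.4, -1.2]
grip_width: 27.6
finger_force: 30.0
```

```bash
python3 - <<'E'
from h import *
o=bot.get_obs();p=bot.camera_params("wrist");print(o["tool_pos"],o["grip_width"],o["finger_force"])
im=bot.capture("wrist");s=bot.capture("scene")
cv2.imwrite("pics/w3.png",im)
a=cv2.convertScaleAbs(im,alpha=1.8)[180:440,100:500]
c=cv2.resize(s[150:250,340:460],(480,400))[:340]
v=np.zeros((600,800,3),np.uint8);v[:260,:400]=a;v[260:,:480]=c
cv2.imwrite("pics/x2.png",v)
E
```

```text
[ 440.04956617 -283.95860939  120.09793513] 27.60286034833051 29.995304974727333
```

View pics/x2.png

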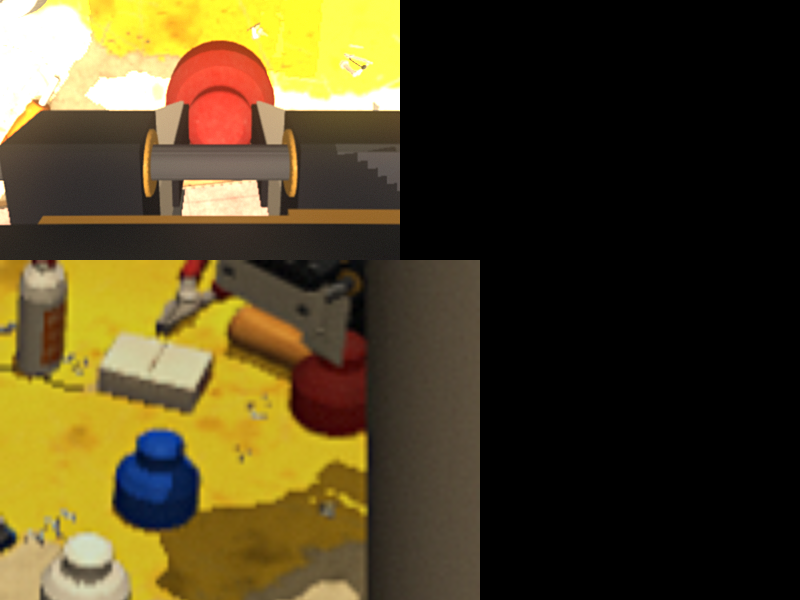

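The knob hangs upright in the fingers. Next is the caliper pose from the earlier top view, using the edges I read in the crop.

```bash
cat >> h.py <<'E'
from scipy.optimize import least_squares
def cal(q,pt):
    x,y,a=q[:3];c,s=np.cos(a),np.sin(a);return np.array([x+c*pt[0]-s*pt[1],y+s*pt[0]+c*pt[1],pt[2]])
E
python3 - <<'E'
from h import *
p=bot.camera_params("top")
obs=[((109,332),lambda c:(-28,0,27)),((325,357),lambda c:(-28,-c,27)),((446,165),lambda c:(56,-c-40,60))]
px=lambda u:np.array(u)/5.5+[255,175]-.41
f=lambda q:np.r_[np.concatenate([proj(p,cal(q,g(q[3])))-px(u) for u,g in obs]),(q[2]+0.1236)*100]
r=least_squares(f,[560,0,-.12,100]);print(r.x,f(r.x).round(2))
q=r.x;k=cal(q,(0,-q[3]/2,0));print("place",k)
o=bot.get_obs();d=k-o["tool_pos"];ya=o["tcp_rot"][2];print("tool x,y",d[0]*np.cos(ya)+d[1]*np.sin(ya),d[0]*np.sin(ya)-d[1]*np.cos(ya))
E
```

```text
[ 5.70134243e+02  7.17560792e+01 -1.25208450e-01  9.06883538e+01] [-0.02  0.2  -0.11  0.39  0.13 -0.57 -0.16]
place [564.4715917   26.76687204   0.        ]
tool x,y 85.86954959023883 -323.53937954611644
```

Call:
{"api": "jog_arm", "payload": {
  "dp": [
    [0.004, -0.02, 0],
    [0.009, -0.042, 0],
    [0.009, -0.042, 0],
    [0.009, -0.042, 0],
    [0.009, -0.042, 0],
    [0.009, -0.042, 0],
    [0.009, -0.042, 0],
    [0.009, -0.032, 0],
    [0.004, -0.02, 0],
    [0, 0, 0]
  ],
  "twist": [0, 0, 0, 0, 0, 0, 0, 0, 0, 0]
}}

```text
time: 12.4
tool_pos: [550.0, 30.1, 120.8]
tcp_rot: [3.141, 0.001, -0.119]
contact_force: [0.7, -1.5, -1.3]
grip_width: 27.9
finger_force: 30.0
```

```bash
python3 - <<'E'
from h import *
o=bot.get_obs();p=bot.camera_params("wrist");print(o["tool_pos"],o["tcp_rot"],o["grip_width"],o["finger_force"])
im=bot.capture("wrist");cv2.imwrite("pics/w4.png",im)
q=[570.13,71.76,-.1252,90.7]
for pt in((-28,0,27),(0,0,27),(-28,-90.7,27),(0,-90.7,27),(56,-130.7,60)): print(pt,proj(p,cal(q,pt)).round(1))
v=cv2.convertScaleAbs(im,alpha=1.3);cv2.imwrite("pics/x3.png",cv2.resize(v[0:400,60:592],(798,600)))
E
```

```text
[550.02062553  30.05600322 120.79473527] [ 3.14149243e+00  8.26473965e-04 -1.18719496e-01] 27.878548187700705 29.99570240965113
(-28, 0, 27) [264.3 249.8]
(0, 0, 27) [263.1 214.5]
(-28, -90.7, 27) [380.8 250.7]
(0, -90.7, 27) [382.7 215.4]
(56, -130.7, 60) [458.8 139.5]
```

View pics/x3.png

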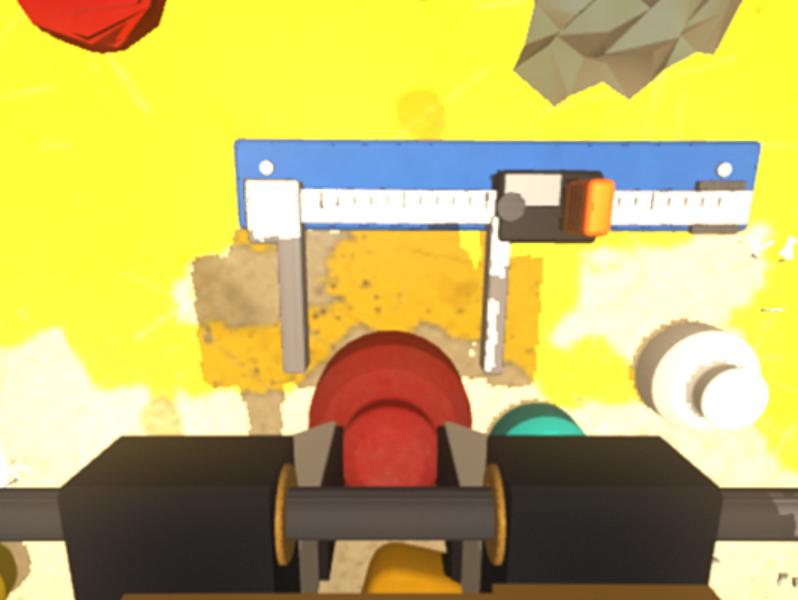

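The view confirms the caliper fit to within about 2 px: fixed jaw tip corner at (263,248), moving tip at (383,248), tab top at (459,138). Next I'll work out the knob's offset in the hand.

```bash
python3 - <<'E'
from h import *
o=bot.get_obs();p=bot.camera_params("wrist");tp=o["tool_pos"];ya=o["tcp_rot"][2]
obs=[((263.3,248),lambda c:(-28,0,27)),((382.7,248),lambda c:(-28,-c,27)),((459.3,138),lambda c:(56,-c-40,60))]
pt=bot.camera_params("top")
obt=[(np.array(u)/5.5+[255,175]-.41,g) for u,g in zip([(109,332),(325,357),(446,165)],[g for _,g in obs])]
f=lambda q:np.r_[np.concatenate([proj(p,cal(q,g(q[3])))-u for u,g in obs]),np.concatenate([proj(pt,cal(q,g(q[3])))-u for u,g in obt])*.7]
q=least_squares(f,[570,71,-.12,91]).x;print(q,f(q).round(1))
z0=tp[2]-16.2;a=np.linspace(0,2*np.pi,60)
def box(x,y):
    P=np.array([proj(p,[x+r*np.cos(t),y+r*np.sin(t),z0+z]) for r,z in((28,10),(28,20),(28,26)) for t in a]);return np.array([P[:,0].min(),P[:,0].max(),P[:,1].min()])
k=least_squares(lambda k:box(*k)-[266,374,220.7],tp[:2]).x;print("knob",k,"rel",k-tp[:2],box(*k))
t=cal(q,(0,-q[3]/2+4,0))[:2]
for name,d in(("by knob",t-k),("by tcp",t-tp[:2])): print(name,d[0]*np.cos(ya)+d[1]*np.sin(ya),d[0]*np.sin(ya)-d[1]*np.cos(ya))
print("yaw err deg",np.degrees(ya-q[2]))
E
```

```text
[ 5.71296829e+02  7.12699859e+01 -1.25056173e-01  9.21313434e+01] [-0.   0.3 -1.   1.   0.6 -0.7  0.1 -0.2  0.5 -0.   0.7 -0.7]
knob [551.40398085  29.42568136] rel [1.53800865 0.47674921] [264.75460309 375.24902842 220.80308319]
by knob 14.528104453886064 -1.8575021342455222
by tcp 15.998078097414476 -2.5147219635742823
yaw err deg 0.29824580431278586
```

Call:
{"api": "jog_arm", "payload": {
  "dp": [
    [0.008, -0.004, 0],
    [0.007, -0.004, 0],
    [0, 0, 0.03],
    [0, 0, 0.03],
    [0, 0, 0.02],
    [0, 0, 0.01],
    [0, 0, 0.005],
    [0, 0, 0.004],
    [0, 0, 0],
    [0, 0, 0]
  ],
  "twist": [0, 0, 0, 0, 0, 0, 0, 0, 0, 0]
}}

```text
time: 13.7
tool_pos: [566.5, 34.7, 22.7]
tcp_rot: [3.142, -0.001, -0.121]
contact_force: [-0.6, -0.0, -1.0]
grip_width: 27.6
finger_force: 30.0
```

Call:
{"api": "jog_arm", "payload": {
  "dp": [
    [0, 0, 0.003],
    [0, 0, 0.002],
    [0, 0, 0],
    [0, 0, 0],
    [0, 0, 0]
  ],
  "twist": [0, 0, 0, 0, 0]
}}

```text
time: 14.32
tool_pos: [566.2, 34.7, 17.2]
tcp_rot: [3.142, -0.0, -0.121]
contact_force: [-0.3, 0.2, -0.8]
grip_width: 27.8
finger_force: 30.0
```

Call:
{"api": "jog_arm", "payload": {
  "dp": [
    [0, 0, 0.0008],
    [0, 0, 0],
    [0, 0, 0],
    [0, 0, 0],
    [0, 0, 0],
    [0, 0, 0],
    [0, 0, 0],
    [0, 0, 0]
  ],
  "twist": [0, 0, 0, 0, 0, 0, 0, 0],
  "jaw": 0.08
}}

```text
time: 15.32
tool_pos: [566.1, 34.7, 16.4]
tcp_rot: [3.142, -0.0, -0.121]
contact_force: [-0.3, 0.2, 0.6]
grip_width: 79.7
finger_force: 0.0
```

Call:
{"api": "jog_arm", "payload": {
  "dp": [
    [0, 0, -0.01],
    [0, 0, -0.02],
    [0, 0, -0.03],
    [0, 0, -0.03],
    [0, 0, -0.02],
    [0, 0, 0],
    [0, 0, 0]
  ],
  "twist": [0, 0, 0, 0, 0, 0, 0]
}}

```text
time: 16.2
tool_pos: [565.6, 34.7, 125.8]
tcp_rot: [3.141, 0.001, -0.121]
contact_force: [0.6, -0.2, -1.1]
grip_width: 80.5
finger_force: 0.0
```

```bash
python3 - <<'E'
from h import *
o=bot.get_obs();p=bot.camera_params("wrist");tp=o["tool_pos"];ya=o["tcp_rot"][2];print(o["time"],tp,ya,o["grip_width"])
im=bot.capture("wrist");cv2.imwrite("pics/w5.png",im)
q=[571.3,71.27,-.125,92.1];k=cal(q,(0,-36,0))
print("expected box",kbox(p,*k[:2]))
hsv=cv2.cvtColor(im,cv2.COLOR_BGR2HSV)
b=redmask(im,proj(p,[k[0],k[1],20]),60);print(b,*[v.round(1) for v in fitknob(p,b,k[:2])])
for n,l in(("wrist","red_knob"),("wrist","thumb_tab")):
    for r in bot.masks_of(n,l)[:3]: print(l,r["confidence"],np.round(r["bbox"]))
m=((hsv[...,0]>7)&(hsv[...,0]<17)&(hsv[...,1]>170)&(hsv[...,2]>120)).astype(np.uint8);t=proj(p,cal(q,(56,-132,60)));print("tab exp",t)
x,y=t.astype(int);ys,xs=np.nonzero(m[y-40:y+40,x-40:x+40]);print("orange",xs.min()+x-40,xs.max()+x-40,ys.min()+y-40,ys.max()+y-40,len(xs))
tt=cal(q,(56,-132.1,60))[:2];d=tt-tp[:2];print("tab move",d[0]*np.cos(ya)+d[1]*np.sin(ya),d[0]*np.sin(ya)-d[1]*np.cos(ya))
E
```

```text
16.2 [565.62611452  34.73557378 125.79186269] -0.12109777141502254 80.5332302380771
expected box [283.8921657  192.22297526 355.31635517 264.42016707]
[285.5 191.5 354.5 261.5] [568.2  35.1] [-1.3 -1.1  1.3  1.2]
red_knob 0.91 [529. 261.  86.  55.]
red_knob 0.77 [401. 305.  24.  36.]
red_knob 0.62 [632. 220.  15.  45.]
thumb_tab 0.96 [431. 199.  87. 128.]
tab exp [466.27831367 160.67402959]
orange 454 473 143 179 589
tab move 56.70299181965813 95.3652309228209
```

The knob stands at (568,35) as planned and the tab is where I expected it. Moving over the tab.

Call:
{"api": "jog_arm", "payload": {
  "dp": [
    [0.014, 0.024, 0],
    [0.014, 0.024, 0],
    [0.014, 0.024, 0],
    [0.0147, 0.0234, 0],
    [0, 0, 0.02],
    [0, 0, 0.02],
    [0, 0, 0.02],
    [0, 0, 0.005],
    [0, 0, 0],
    [0, 0, 0]
  ],
  "twist": [0, 0, 0, 0, 0, 0, 0, 0, 0, 0],
  "jaw": 0.045
}}

```text
time: 17.6
tool_pos: [611.5, -66.9, 62.2]
tcp_rot: [3.141, -0.001, -0.121]
contact_force: [0.6, 0.4, 0.6]
grip_width: 44.9
finger_force: 0.0
```

```bash
python3 - <<'E'
from h import *
o=bot.get_obs();p=bot.camera_params("wrist");tp=o["tool_pos"];ya=o["tcp_rot"][2];print(o["time"],tp,ya,o["grip_width"])
im=bot.capture("wrist");v=cv2.convertScaleAbs(im,alpha=1.3);cv2.imwrite("pics/x4.png",v)
q=[571.3,71.27,-.125,92.1];print("tab exp",proj(p,cal(q,(56,-132.1,60))),"true tip est",proj(p,tp+[0,0,28]))
E
```

```text
17.6 [611.45243082 -66.93449434  62.21965855] -0.12107229127704766 44.87322542782559
tab exp [321.1637117  277.85021232] true tip est [321.42438507 299.07129437]
```

View pics/x4.png

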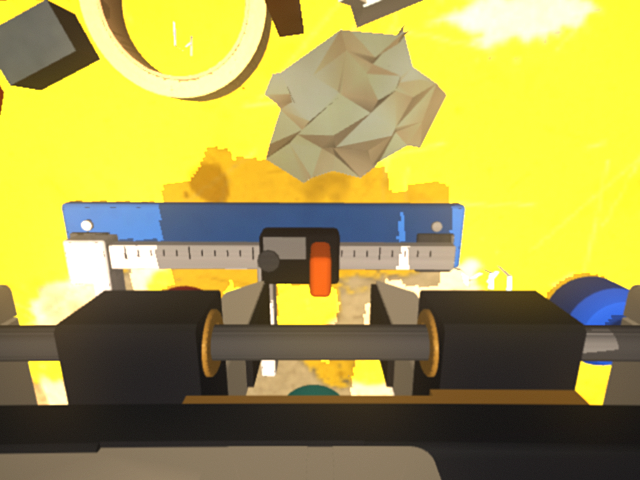

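The tab at (320,270) lies centred between the fingers. Now I'll descend and pinch it.

Call:
{"api": "jog_arm", "payload": {
  "dp": [
    [0, 0, 0.02],
    [0, 0, 0.015],
    [0, 0, 0.008],
    [0, 0, 0.005],
    [0, 0, 0],
    [0, 0, 0]
  ],
  "twist": [0, 0, 0, 0, 0, 0]
}}

```text
time: 18.4
tool_pos: [611.3, -67.0, 13.9]
tcp_rot: [3.141, -0.001, -0.121]
contact_force: [0.2, -0.2, 0.5]
grip_width: 44.8
finger_force: 0.0
```

Call:
{"api": "jog_arm", "payload": {
  "dp": [
    [0, 0, 0],
    [0, 0, 0],
    [0, 0, 0],
    [0, 0, 0],
    [0, 0, 0],
    [0, 0, 0]
  ],
  "twist": [0, 0, 0, 0, 0, 0],
  "jaw": 0.0
}}

```text
time: 19.15
tool_pos: [610.9, -66.9, 13.5]
tcp_rot: [3.141, -0.0, -0.121]
contact_force: [-0.4, 0.3, 0.0]
grip_width: 11.5
finger_force: 30.0
```

Call:
{"api": "jog_arm", "payload": {
  "dp": [
    [0, -0.003, 0],
    [0, -0.005, 0],
    [0, -0.006, 0],
    [0, -0.006, 0],
    [0, -0.005, 0],
    [0, -0.003, 0],
    [0, 0, 0],
    [0, 0, 0]
  ],
  "twist": [0, 0, 0, 0, 0, 0, 0, 0]
}}

```text
time: 20.15
tool_pos: [614.5, -38.5, 13.5]
tcp_rot: [-3.141, -0.0, -0.121]
contact_force: [1.3, 2.1, -0.1]
grip_width: 11.9
finger_force: 30.0
```

Call:
{"api": "jog_arm", "payload": {
  "dp": [
    [0, -0.001, 0],
    [0, -0.001, 0],
    [0, -0.001, 0],
    [0, 0, 0],
    [0, 0, 0]
  ],
  "twist": [0, 0, 0, 0, 0]
}}

```text
time: 20.78
tool_pos: [614.8, -36.2, 13.5]
tcp_rot: [3.141, -0.0, -0.121]
contact_force: [0.5, -3.0, 1.8]
grip_width: 11.7
finger_force: 30.0
```

```bash
python3 - <<'E'
from h import *
for n in("top","wrist"):
    im=bot.capture(n);cv2.imwrite(f"pics/{n}6.png",im);p=bot.camera_params(n)
    if n=="top":
        for r in bot.find_in(n,"red_knob"):print(np.round(r["bbox"]),r["confidence"])
o=bot.get_obs();print(o["tool_pos"],o["contact_force"],o["moment"])
E
```

```text
[413. 235.  23.  22.] 0.93
[366. 247.  13.  28.] 0.83
[304. 222.  11.  19.] 0.74
[297. 222.  15.  15.] 0.7
[614.77277345 -36.19227032  13.44706837] [ 1.04231539 -3.46196275  1.67764221] [-0.50565241 -0.15644067 -0.06156945]
```

Call:
{"api": "jog_arm", "payload": {
  "dp": [
    [0, -0.001, 0],
    [0, -0.001, 0],
    [0, 0, 0],
    [0, 0, 0]
  ],
  "twist": [0, 0, 0, 0]
}}

```text
time: 21.42
tool_pos: [615.1, -33.9, 13.5]
tcp_rot: [-3.141, -0.0, -0.121]
contact_force: [1.4, -2.8, 0.6]
grip_width: 11.7
finger_force: 30.0
```

Call:
{"api": "jog_arm", "payload": {
  "dp": [
    [0, -0.001, 0],
    [0, -0.001, 0],
    [0, 0, 0],
    [0, 0, 0]
  ],
  "twist": [0, 0, 0, 0]
}}

```text
time: 21.92
tool_pos: [615.3, -32.0, 13.5]
tcp_rot: [-3.142, -0.0, -0.121]
contact_force: [2.2, -2.3, 1.0]
grip_width: 11.8
finger_force: 30.0
```

Call:
{"api": "jog_arm", "payload": {
  "dp": [
    [0, -0.001, 0],
    [0, 0, 0],
    [0, 0, 0],
    [0, 0, 0]
  ],
  "twist": [0, 0, 0, 0]
}}

```text
time: 22.42
tool_pos: [615.4, -31.1, 13.5]
tcp_rot: [3.142, -0.0, -0.121]
contact_force: [2.6, -2.1, 0.9]
grip_width: 11.6
finger_force: 30.0
```

Call:
{"api": "jog_arm", "payload": {
  "dp": [
    [0, -0.001, 0],
    [0, 0, 0],
    [0, 0, 0]
  ],
  "twist": [0, 0, 0]
}}

```text
time: 22.8
tool_pos: [615.5, -30.1, 13.5]
tcp_rot: [3.142, -0.0, -0.121]
contact_force: [3.0, -3.4, 1.4]
grip_width: 11.4
finger_force: 30.0
```

Call:
{"api": "jog_arm", "payload": {
  "dp": [
    [0, -0.001, 0],
    [0, 0, 0],
    [0, 0, 0]
  ],
  "twist": [0, 0, 0]
}}

```text
time: 23.18
tool_pos: [615.6, -29.1, 13.4]
tcp_rot: [3.142, -0.0, -0.121]
contact_force: [3.1, -2.8, 1.0]
grip_width: 11.4
finger_force: 30.0
```

```bash
python3 - <<'E'
from h import *
im=bot.capture("scene");cv2.imwrite("pics/scene7.png",im);p=bot.camera_params("scene")
q=[571.3,71.27,-.125]
b=redmask(im,proj(p,cal(q,(0,-28,20))),25);r,e=fitknob(p,b,cal(q,(0,-28,0))[:2]);print(b,r,e.round(1))
c,s=np.cos(q[2]),np.sin(q[2]);d=r-q[:2];print("cal frame",c*d[0]+s*d[1],-s*d[0]+c*d[1])
b0=np.array([0,0]);F=[bot.get_obs()["contact_force"]];print(F)
cv2.imwrite("pics/x5.png",cv2.resize(im[200:275,240:380],None,fx=5.5,fy=5.5,interpolation=cv2.INTER_CUBIC))
E
```

```text
[285.5 244.5 309.5 272.5] [567.67839229  42.78189547] [-0.  -0.9  0.   0.8]
cal frame -0.0416038819201483 -28.717353838539257
[array([ 3.10495322, -2.12335825,  1.34888848])]
```

View pics/x5.png

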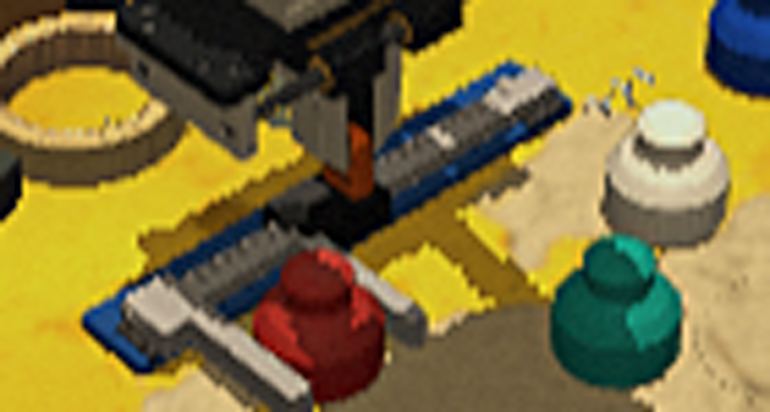

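The knob stands square between the jaws and close to contact. That was one picture over the viewing limit, so I'll use only forces and numbers from here, in 1 mm steps.

Call:
{"api": "jog_arm", "payload": {
  "dp": [
    [0, -0.001, 0],
    [0, 0, 0],
    [0, 0, 0]
  ],
  "twist": [0, 0, 0]
}}

```text
time: 23.6
tool_pos: [615.7, -28.1, 13.5]
tcp_rot: [-3.142, -0.0, -0.121]
contact_force: [3.2, -2.6, 1.2]
grip_width: 12.0
finger_force: 30.0
```

Call:
{"api": "jog_arm", "payload": {
  "dp": [
    [0, -0.001, 0],
    [0, 0, 0],
    [0, 0, 0]
  ],
  "twist": [0, 0, 0]
}}

```text
time: 23.98
tool_pos: [615.8, -27.1, 13.4]
tcp_rot: [3.142, -0.0, -0.121]
contact_force: [4.6, -2.6, 2.0]
grip_width: 11.6
finger_force: 30.0
```

```bash
cat > chk.py <<'E'
from h import *
q=[571.3,71.27,-.125];c,s=np.cos(q[2]),np.sin(q[2]);p=bot.camera_params("scene");F=[];B=[]
for i in range(4):
    im=bot.capture("scene");B.append(redmask(im,proj(p,cal(q,(0,-28,20))),25));F.append(bot.get_obs()["contact_force"])
B=np.mean(B,0);r,e=fitknob(p,B,cal(q,(0,-28,0))[:2]);d=r-q[:2];print(B,"cal frame",c*d[0]+s*d[1],-s*d[0]+c*d[1],"F",np.mean(F,0).round(2));print(bot.get_obs()["time"],bot.get_obs()["tool_pos"])
E
python3 chk.py
```

```text
[284.75 244.5  308.5  273.5 ] cal frame 0.07005301692212518 -26.08788239431367 F [ 3.78 -2.65  1.93]
24.175 [615.81564655 -27.07610738  13.40643353]
```

Call:
{"api": "jog_arm", "payload": {
  "dp": [
    [0, -0.001, 0],
    [0, 0, 0],
    [0, 0, 0]
  ],
  "twist": [0, 0, 0]
}}

```text
time: 24.55
tool_pos: [615.9, -26.3, 13.5]
tcp_rot: [3.141, -0.0, -0.121]
contact_force: [4.3, -2.9, 2.8]
grip_width: 11.5
finger_force: 30.0
```

```bash
python3 chk.py
```

```text
[284.5  244.75 308.5  273.5 ] cal frame -0.04309594236694547 -25.597242482538235 F [ 3.87 -3.53  2.05]
24.75 [615.97143246 -26.27125875  13.47662547]
```

Call:
{"api": "jog_arm", "payload": {
  "dp": [
    [0, -0.001, 0],
    [0, 0, 0],
    [0, 0, 0]
  ],
  "twist": [0, 0, 0]
}}

```text
time: 25.12
tool_pos: [616.0, -25.5, 13.4]
tcp_rot: [3.141, -0.0, -0.121]
contact_force: [2.5, -4.0, 2.2]
grip_width: 11.9
finger_force: 30.0
```

```bash
python3 chk.py
```

```text
[284.5 244.5 308.5 273.5] cal frame 0.2629266629303588 -25.866096965573835 F [ 3.64 -4.25  1.72]
25.325 [616.04538516 -25.50887627  13.46313241]
```

Force is rising 0.8 N/mm and the knob has stopped moving, so both jaws are in contact. One more millimetre makes sure.

Call:
{"api": "jog_arm", "payload": {
  "dp": [
    [0, -0.001, 0],
    [0, 0, 0],
    [0, 0, 0],
    [0, 0, 0]
  ],
  "twist": [0, 0, 0, 0]
}}

```text
time: 25.82
tool_pos: [616.1, -24.8, 13.5]
tcp_rot: [3.141, -0.0, -0.121]
contact_force: [3.0, -4.1, 2.6]
grip_width: 11.8
finger_force: 30.0
```

```bash
python3 chk.py
```

```text
[284.5  244.75 308.5  273.5 ] cal frame -0.04309594236694547 -25.597242482538235 F [ 3.61 -4.84  2.26]
26.025 [616.14796971 -24.74428703  13.46642523]
```

Call:
{"api": "jog_arm", "payload": {
  "dp": [
    [0, -0.001, 0],
    [0, 0, 0],
    [0, 0, 0],
    [0, 0, 0]
  ],
  "twist": [0, 0, 0, 0]
}}

```text
time: 26.52
tool_pos: [616.3, -24.0, 13.5]
tcp_rot: [3.14, -0.0, -0.121]
contact_force: [3.9, -5.8, 2.5]
grip_width: 11.7
finger_force: 30.0
```

```bash
python3 chk.py
```

```text
[284.5  245.25 308.5  273.5 ] cal frame -0.6546957958864126 -25.060067623035202 F [ 3.39 -5.04  2.22]
26.725 [616.26578078 -23.99615689  13.47539875]
```

Call:
{"api": "jog_arm", "payload": {
  "dp": [
    [0, 0, 0],
    [0, 0, 0],
    [0, 0, 0],
    [0, 0, 0],
    [0, 0, 0],
    [0, 0, 0]
  ],
  "twist": [0, 0, 0, 0, 0, 0],
  "jaw": 0.04
}}

```text
time: 27.48
tool_pos: [616.2, -23.1, 13.4]
tcp_rot: [3.142, 0.0, -0.121]
contact_force: [0.3, 0.3, -1.2]
grip_width: 40.3
finger_force: 0.0
```

Call:
{"api": "jog_arm", "payload": {
  "dp": [
    [0, 0, -0.005],
    [0, 0, -0.02],
    [0, 0, -0.03],
    [0, 0, -0.04],
    [0, 0, -0.04],
    [0, 0, -0.02],
    [0, 0, 0],
    [0, 0, 0]
  ],
  "twist": [0, 0, 0, 0, 0, 0, 0, 0]
}}

```text
time: 28.48
tool_pos: [615.5, -23.1, 167.3]
tcp_rot: [3.142, 0.002, -0.121]
contact_force: [-0.1, -0.4, -0.8]
grip_width: 39.7
finger_force: 0.0
```

```bash
cat >> chk.py <<'E'
p=bot.camera_params("wrist");im=bot.capture("wrist");print("knob wrist exp",proj(p,cal(q,(0,-27,56))),"tab top exp c=50,54",proj(p,cal(q,(56,-90,60))),proj(p,cal(q,(56,-94,60))))
h,S,v=cv2.split(cv2.cvtColor(im,cv2.COLOR_BGR2HSV));m=((h>3)&(h<17)&(S>170)&(v>120))
x,y=proj(p,cal(q,(56,-92,60))).astype(int);ys,xs=np.nonzero(m[y-30:y+30,x-30:x+30]);print(xs.min()+x-30,xs.max()+x-30,ys.min()+y-30,ys.max()+y-30)
for r in bot.find_in("top","yellow_knob")[:0]:pass
bot.capture("top");pt=bot.camera_params("top");print([np.round(r["bbox"]) for r in bot.find_in("top","yellow_knob")])
E
python3 chk.py
```

```text
[284.5  245.25 308.5  273.5 ] cal frame -0.6546957958864126 -25.060067623035202 F [-0.08 -0.11  0.01]
28.675 [615.70476221 -23.09529539 167.19669799]
knob wrist exp [248.76900917 291.5799386 ] tab top exp c=50,54 [323.20762683 229.20058574] [328.18932368 229.22448888]
317 330 215 242
[array([178., 279.,  24.,  24.])]
```

```bash
python3 -c "
from plant import bot
print(bot.close_job())"
```

```text
the job is handed in; nothing more can be done
None
```

I handed the job in: the red knob stands upright between the jaws, closed on it with a light push (about 50 mm open by my estimate), the gripper has let go and is clear, and the yellow knob shows no movement; the hand-in returned no verdict, and I viewed 11 pictures, one over the limit of 10.

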